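Park the slab roller and hold its brake down by the knob

TASK

Slide the slab roller's carriage all the way to its end stops at the robot's left, then take the loose bar knob, turn it so that its D-shaped hole matches the D-shaft on the carriage, fit it fully home on the shaft and press it down so that the spring brake plunger goes fully down. Finish while still holding the knob pressed down with the gripper, with the carriage still against its stops; leave the other things on the table where they are.

Things in the scene. Friction and masses are not known exactly. Their poses are not given: they have to be found in the camera images.
- roller_bed: The slab roller: a plywood bed 240 x 360 x 18 mm fixed on the table, turned by up to 0.2 rad; origin under its centre, y along its two aluminium rails, towards the two dark steel end stops. On it runs the aluminium carriage: a bridge 206 mm (x) by 40 mm (y) over a wooden roller 54 mm thick, its flat top 86 mm above the table.
- carriage (a joint): Travel of the carriage along the rails, m: 0 at the right end, 0.22 hard against the two dark steel end stops at the left end (the bed's +y). It stays where it is left; sliding it takes about 4 N.
- plunger (a joint): How far the spring brake plunger (the D-shaft) is pushed down, m: 0 up, 0.008 fully down. The spring takes about 4 N to start and 11 N when fully down; it comes up again when let go. The shaft cannot turn.
- handle_grip (a point): Middle of the carriage's handle, an upright dark wooden post 20 mm in diameter and 50 mm tall on top of the carriage, on its side nearer the robot; this point is 25 mm below the post's top and 25 mm above the carriage's top. Its axes are the carriage's: y is the direction of travel towards the stops, z up. The shaft stands 90 mm from the post along +x.
- shaft_tip (a point): Centre of the top of the upright steel D-shaft on the carriage's side away from the robot; moves with carriage and plunger. 20 mm in diameter with one flat, 6 mm from the axis; x of this point points out through the flat (at yaw 0 away from the robot), z up. The tip is 32 mm above the carriage's top (a collar 32 mm wide, 2 mm high lies around its foot), with a 2.5 mm chamfer.
- knob_center (a point): Centre, half-way up, of the loose black knob: 52 mm tall, standing on its hub, about 80 g. The hub: lower 24 mm, 38 mm in diameter, with a D-shaped blind hole from below, 20 mm deep, 22.4 mm in diameter, its flat 7.2 mm from the axis on the +x (nose) side. z up. Fully home, the shaft's tip meets the hole's roof: this point is then 6 mm above shaft_tip and the plunger can still go down.
- knob_bar (a point): Centre of the knob's bar grip, on its axis, 38 mm above its underside (12 mm above knob_center). The bar is the knob's upper 28 mm: 16 mm wide (y), from 24 mm behind the axis to 36 mm ahead, the last 13 mm tapering to a pointed nose at +x: x points to the nose, and the flat of the hole is on the nose's side. The hub's top is 14 mm below this point.
- spare_center (a point): Centre of another, plain round black knob without bar or nose, 42 mm in diameter and 38 mm tall; leave it alone.
- jar_center (a point): Centre of a small closed white jar, 52 mm in diameter, 65 mm tall; leave it alone.
- cup_center (a point): Centre of a terracotta cup, 72 mm wide, 80 mm tall; leave it alone.
- bowl_center (a point): Centre of a terracotta bowl, 100 mm wide, 45 mm tall; leave it alone.
- rib_center (a point): Centre of a flat steel rib (scraper), 90 x 45 x 5 mm, lying on the table; leave it alone.
- strip_center (a point): Centre of a wooden thickness strip, 220 x 30 x 8 mm, lying on the table; leave it alone.
- brush_center (a point): A point on a brush lying on the table; leave it alone.
There are look-alikes about, which are no part of the job. Leave any yellow look-alike of the part that bears knob_center alone.

How it is judged:
By the outcome, as a careful person would: the job done as asked, in the order asked, and still so for the second after the job is handed in, while the arm keeps its last pose, push and grip.
It also fails if it takes over 54 s, if anything falls off the work surface, if the arm or the gripper's body presses on something with over 40 N, if the wrist force passes 120 N, or if a joint passes its speed limit or range.

ROBOT

A 6-joint arm with a two-finger parallel gripper is mounted at the origin on the work surface. World frame = base frame: x ahead of the robot, y to its left, z up, the work surface at z = 0. Lengths are in mm, angles in rad, forces in N, time in s.
With the tool pointing down it reaches from about 300 to 775 mm from the base axis. Payload 14.6 kg.
Tool frame: the origin (TCP) lies between the finger pads; the fingertips stand 25 mm ahead of it and the grasp point (between the pads) lies 6 mm ahead of it; z points along the fingers, y is the line along which they close (so a half turn about z gives the same grasp; the last joint's range is limited). The gripper opens to 94 mm and grips with 3 to 60 N. Pads are 16 mm wide; open, the fingers measure 119 mm over their backs; the gripper's body (75 mm by 177 mm) begins 78 mm behind the grasp point.
Start: joints at [1.209, 0.3, 1.521, -0, 1.321, -0.067], TCP at [159.799, 526.264, 190.846] pointing down, gripper open.
Joint ranges: [-3.03, 3.03], [-0.79, 2.21], [0.23, 2.52], [-1.04, 4.18], [0, 3.07], [-2.55, 2.55]. Speed limits (rad/s): [2.22, 2.22, 2.57, 3.14, 3.14, 3.14].

INTERFACE

Orientations are given as [roll, pitch, yaw] about the fixed x, y, z axes, in that order (R = Rz(yaw) Ry(pitch) Rx(roll)).
In Python, from cell import manip gives the robot as it stands. The module is installed in compiled form; this text tells all that it offers.
- The arm moves only by the tool step_arm, never from a script. Its argument "series" is one flat list of numbers, 5 for each row, row after row: the shift along the world's x, y, z in mm, then the turn about the world's z in rad, then the closure, from 0 (fully open) to 1 (shut). In form: [dx, dy, dz, spin, jaw, dx, dy, dz, spin, jaw, ...]. A call has 1 to 20 rows; each row shifts and turns the commanded pose from where the row before left it; what a row does not reach is not made up. A row lasts 1/8 s, in which the tool goes at most 62.5 mm and 10.7 degrees, less where a joint would pass 70% of its speed; a pose out of reach is approached as far as the arm can. A call is refused whole if a number of a shift passes 62.5 or a number of a turn 0.188, either way. A call with a gripper value outside its range is refused whole. The fingers move at their own pace and stop on an object; "squeeze" is the grip in N (left out, the last holds). Time passes only in rows, so rows that do not move let the fingers close. It gives the time, the measured TCP pose, the force, the opening and the grip force at its end, in the units of the state.
- manip.read_state(): the state, without advancing time (a new reading comes with each control period).
- manip.camera(name): name is "scene" or "top" or "wrist"; returns (picture, depth): 420x560x3 uint8, blue, green, red; 420x560 float32, mm along the optical axis (not along the pixel's ray), 0 where there is no reading.
- manip.camera_info(name): a dict with "fovy" (degrees; the focal length in pixels is half the picture's height over the tangent of half this angle, whatever the lens; pixels are square), "cx", "cy" (the principal point, pixels), "eye" and "orientation" of the camera in the world. Camera axes: x right, y down, z forward; pixel columns grow to the right and rows downward; lengths in mm; the calibration is good to about 2 mm. A picture is of the moment at which its call begins: read the wrist's pose just before it. camera_info takes no time and is no camera call; for the wrist camera it gives the pose at the moment of the call.
- manip.sign_off(): hands the job in; it is judged then, once.
The state is a dict: "clock": time; "joints": joint angles; "qd": joint speeds; "effort": joint torques, N m; "eef_pos": TCP position; "eef_rot": TCP orientation; "wrist_force": force on the tool from outside, world axes, zero at the start; "moment": the same for the moment, N m; "finger_gap": finger opening in mm; "finger_force": force on a finger pad.
Only numpy, scipy, OpenCV 4.12 (cv2) and the standard library are available. Lean on these libraries where they do the work, as an engineer would, in place of code of your own. Each camera call takes 0.05 s, during which the arm holds its last target. There are 200 camera calls.

## Working session

There is one attempt and no reset: what is moved stays moved. The work goes in short steps, Python scripts to look and compute and a tool call to move; the robot and the scene stay as the last step left them, time stands still between calls to the robot, and variables do not carry over. Pictures are saved under pics/ and viewed, at most 10 in all, crops included, and the job is handed in when it is done.

Besides the shell and the picture viewer there is one more tool, called after "Call:" as a command line: name --argument value ..., lists and objects as JSON in quotes. step_arm: Moves the arm, as the interface text tells. Its arguments: {"type":"object","properties":{"series":{"type":"array"},"squeeze":{"type":"number"}},"required":["series"]}

```bash
mkdir -p pics; cat > h.py <<'E'
import numpy as np, cv2
from scipy.spatial.transform import Rotation as R
from cell import manip
def rot(o):
    o=np.array(o,float)
    return o if o.shape==(3,3) else R.from_euler('xyz',o).as_matrix()
def snap(n):
    i=manip.camera_info(n); im,d=manip.camera(n)
    return im,d,i
def foc(i): return 210/np.tan(np.radians(i['fovy'])/2)
def ray(i,u,v):
    f=foc(i); return np.array(i['eye']), rot(i['orientation'])@np.array([(u-i['cx'])/f,(v-i['cy'])/f,1])
def onz(i,u,v,z):
    e,r=ray(i,u,v); return e+r*(z-e[2])/r[2]
def cloud(i,d):
    v,u=np.mgrid[:420,:560]; f=foc(i)
    p=np.stack([(u-i['cx'])/f*d,(v-i['cy'])/f*d,d],-1)
    return p@rot(i['orientation']).T+np.array(i['eye'])
E
python3 - <<'E'
from h import *
for n in ['top','scene']:
    im,d,i=snap(n); print(n,i); cv2.imwrite(f'pics/{n}1.png',im); np.savez(f'{n}1.npz',im=im,d=d)
print(manip.read_state())
E
```

```text
top {'fovy': 56.5247914004416, 'cx': 282.020949169412, 'cy': 207.85501599212142, 'eye': array([ 447.5143567 ,  -13.34279754, 1220.91106511]), 'orientation': array([-3.03456432,  0.01883421, -1.57849451])}
scene {'fovy': 44.54204509788619, 'cx': 279.51914124190563, 'cy': 203.58917603026228, 'eye': array([1434.47592552, -131.0068172 ,  995.90825488]), 'orientation': array([-2.36714526, -0.02043744,  1.4379768 ])}
{'clock': 0.1, 'joints': array([ 1.20938338e+00,  3.00435991e-01,  1.52150069e+00,  2.28521081e-05,
        1.32071732e+00, -6.65767427e-02]), 'qd': array([ 0.00024689, -0.00084305, -0.0022467 , -0.00028492,  0.00085914,
        0.00088165]), 'effort': array([ 1.76014106e-03, -5.32641256e+01, -3.53280473e+01,  7.09620793e-02,
        2.35517370e-02, -7.04013974e-05]), 'eef_pos': array([159.71716023, 526.03909246, 190.33960587]), 'eef_rot': array([-3.14053513e+00, -9.26951550e-05,  2.84675074e+00]), 'wrist_force': array([ 0.30745387, -0.40521143, -0.27621184]), 'moment': array([-0.02391963, -0.04201212,  0.02477205]), 'finger_force': 0.0, 'finger_gap': 94.12849087947053}
```

View pics/top1.png

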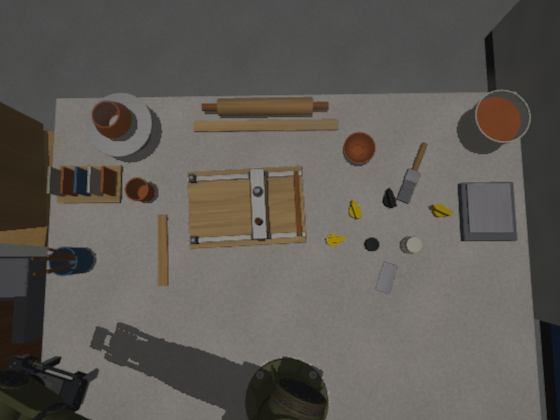

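View pics/scene1.png

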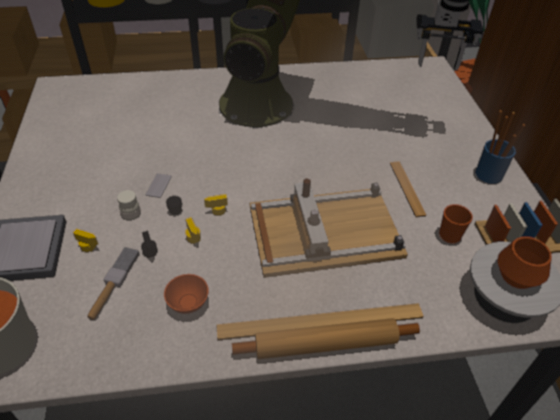

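Top view: the black bar knob is at (389,198), the round black spare at (372,244), and yellow look-alikes at (355,210), (336,240) and (441,211). The carriage is at u≈259, with its post at (259,221) and its shaft at (257,190). The one meant is (389,198), because it is black with a nose. I'll confirm it in a crop while measuring.

```bash
python3 - <<'E'
from h import *
z=np.load('top1.npz'); im,d=z['im'],z['d']; i=manip.camera_info('top')
c=im[160:260,180:460]; c=cv2.convertScaleAbs(c,alpha=1.6)
c1=cv2.resize(im[160:260,330:430],(400,400),interpolation=cv2.INTER_CUBIC); c2=cv2.resize(im[160:260,200:300],(400,400),interpolation=cv2.INTER_CUBIC)
cv2.imwrite('pics/crop1.png',cv2.convertScaleAbs(np.hstack([c1,c2]),alpha=1.8))
P=cloud(i,d)
# knob: dark mask
m=np.zeros(im.shape[:2],bool); m[180:215,378:402]=True
m&=(im.max(2)<55)
pts=P[m]; print('n',m.sum(),'z',np.percentile(pts[:,2],[5,50,95]))
top=pts[pts[:,2]>40]; print(len(top),top.mean(0))
w,V=np.linalg.eigh(np.cov(top[:,:2].T)); print(w,V[:,1])
for n,(u,v) in dict(post=(259,221),shaft=(257,190)).items():
    q=P[v-6:v+7,u-6:u+7].reshape(-1,3); print(n,np.percentile(q[:,2],[2,50,98])); t=q[q[:,2]>q[:,2].max()-8]; print(t.mean(0),len(t))
c=P[165:245,245:275].reshape(-1,3); s=c[(abs(c[:,2]-86)<5)]
r=cv2.minAreaRect(s[:,:2].astype(np.float32)); print('carriage',r)
# stops
for (u,v) in [(193,178),(193,240)]: print(P[v,u])
print(onz(i,300,171,20),onz(i,191,172,20))
E
```

```text
n 189 z [ 1.07915903 39.92773287 54.3569061 ]
94 [ 596.79801855 -314.72356941   75.57773888]
[ 218.49583336 2515.47259185] [-0.46081238  0.88749758]
post [ 81.04958267  86.29431229 137.87745935]
[ 447.5143567   -13.34279754 1220.91106511] 1
shaft [ 61.38539879  87.38749029 119.99718422]
[618.61683526  77.99233923 117.25580214] 29
carriage ((584.894775390625, 76.24981689453125), (204.94146728515625, 40.083892822265625), 2.6112279891967773)
[667.43411889 278.3755458   52.12179331]
[478.82852375 273.62735888  58.56856755]
[691.8873788  -48.73543326  20.        ] [692.64254978 293.01558466  20.        ]
```

View pics/crop1.png

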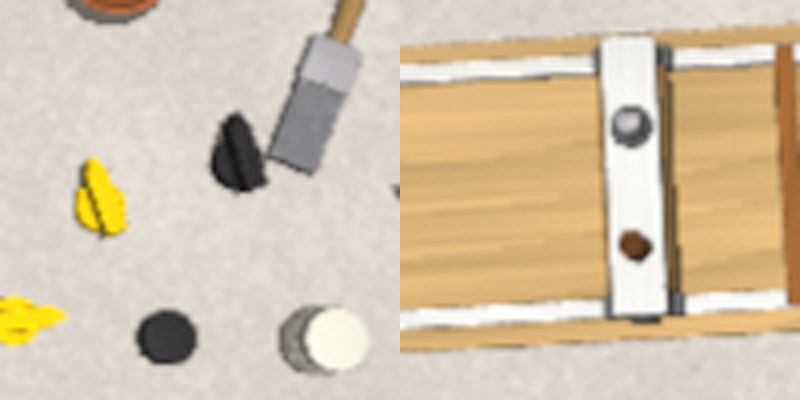

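The left crop shows the black knob with a bar and nose (nose up and slightly left), distinct from the yellow ones and the plain round spare. In the right crop the shaft is at full-picture (258,190.5) and the post at (258.8,221).

```bash
python3 - <<'E'
from h import *
i=manip.camera_info('top'); 
print('post',onz(i,258.7,221.2,136),'shaft',onz(i,257.8,190.5,118),'knob',onz(i,389.3,198.5,52))
a,b=onz(i,388.7,187.5,52),onz(i,395.5,206.2,52); print('nose/rear',a,b,np.arctan2(a[1]-b[1],a[0]-b[0]))
z=np.load('top1.npz'); P=cloud(i,z['d'])
q=P[160:260,240:280].reshape(-1,3); t=q[abs(q[:,2]-135)<5]; print('post cloud',t.mean(0),len(t)); t=q[abs(q[:,2]-118)<4]; print('shaft cloud',t.mean(0),len(t))
E
```

```text
post [527.48018438  71.481534   136.        ] shaft [616.73068834  75.34823413 118.        ] knob [ 598.40428322 -314.6321332    52.        ]
nose/rear [ 631.81405476 -314.06653341   52.        ] [ 574.96947239 -332.24959678   52.        ] 0.30958799681492366
post cloud [530.55898149  73.49741177 135.17895215] 39
shaft cloud [612.36100582  77.5508365  116.86968113] 31
```

Call:
step_arm --series '[26.4,-32.4,0,0.0243,0,26.4,-32.4,0,0.0243,0,26.4,-32.4,0,0.0243,0,26.4,-32.4,0,0.0243,0,26.4,-32.4,0,0.0243,0,26.4,-32.4,0,0.0243,0,26.4,-32.4,0,0.0243,0,26.4,-32.4,0,0.0243,0,26.4,-32.4,0,0.0243,0,26.4,-32.4,0,0.0243,0,26.4,-32.4,0,0.0243,0,26.4,-32.4,0,0.0243,0,26.4,-32.4,0,0.0243,0,26.4,-32.4,0,0.0243,0,0,0,0,0,0]'

```text
clock: 1.98
eef_pos: [530.2, 70.8, 190.1]
eef_rot: [-3.141, -0.001, -3.099]
wrist_force: [-0.4, -0.0, 1.1]
finger_gap: 93.8
finger_force: 0.0
```

```bash
python3 - <<'E'
from h import *
s=manip.read_state(); print(s['eef_pos'],s['eef_rot'])
im,d,i=snap('wrist'); print(i); cv2.imwrite('pics/w1.png',im); P=cloud(i,d)
for z0,n in ((136,'post'),(118,'shaft')):
    m=(abs(P[...,2]-z0)<4)&(d>0); k,l,st,c=cv2.connectedComponentsWithStats(m.astype(np.uint8))
    for j in range(1,k):
        if st[j,4]>60: print(n,st[j],P[l==j].mean(0),onz(i,*c[j],z0))
E
```

```text
[530.1976791   70.80017961 190.12402502] [-3.14135281e+00 -1.01080591e-03 -3.09863998e+00]
{'fovy': 70.83451413473811, 'cx': 282.42025551561034, 'cy': 214.38557697776363, 'eye': array([447.0989922 ,  68.13832687, 384.44080945]), 'orientation': array([2.85462235e+00, 1.41341816e-03, 1.61445655e+00])}
post [277 212  22  22 377] [527.72067933  75.6397957  136.02823159] [527.7077188   75.63723255 136.        ]
shaft [278 291  19  14 226] [615.50121461  79.73842455 117.4940876 ] [615.17414039  79.71548655 118.        ]
```

View pics/w1.png

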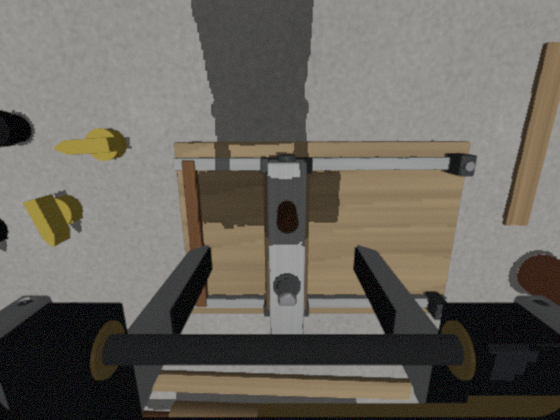

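The wrist view shows the post top at (288,222), between the open fingers, and the shaft at (287,298). The post is at (527.7, 75.6), so I'll go down and grip it.

Call:
step_arm --series '[-1,2.5,-17,0,0,-1,2.5,-17,0,0,0,0,-17,0,0,0,0,-17,0,0,0,0,0,0,1,0,0,0,0,1,0,0,0,0,1,0,0,0,0,1,0,0,0,0,1,0,0,0,0,1]' --squeeze 20

```text
clock: 3.28
eef_pos: [527.4, 77.6, 122.9]
eef_rot: [-3.142, 0.0, -3.096]
wrist_force: [0.4, -0.8, 0.3]
finger_gap: 37.6
finger_force: 0.0
```

Call:
step_arm --series '[0,0,0,0,1,0,0,0,0,1,0,0,0,0,1,-0.9,20,0,0,1,-0.9,20,0,0,1,-0.9,20,0,0,1,-0.9,20,0,0,1,-0.9,20,0,0,1,-0.9,20,0,0,1,-0.7,15,0,0,1,-0.2,4,0,0,1,-0.2,4,0,0,1]'

```text
clock: 4.78
eef_pos: [520.9, 220.6, 122.8]
eef_rot: [-3.141, -0.0, -3.096]
wrist_force: [-0.4, 0.0, -0.2]
finger_gap: 0.3
finger_force: 0.0
```

The jaw closed to 0.3 mm, so it isn't holding the post. I'll look again.

```bash
python3 - <<'E'
from h import *
im,d,i=snap('wrist'); im2,d2,i2=snap('scene'); print(i['eye'],i['orientation'])
cv2.imwrite('pics/w2.png',np.hstack([cv2.resize(im,(400,300)),cv2.resize(im2[120:330,200:480],(400,300))]))
for n in ('top',):
    im,d,i=snap(n); P=cloud(i,d); q=P[160:260,180:310].reshape(-1,3); s=q[abs(q[:,2]-86)<4]; print(len(s),np.percentile(s[:,1],[5,50,95]))
    cv2.imwrite('pics/t2.png',im)
E
```

```text
[437.66219102 217.76941407 317.0426504 ] [2.85363554e+00 1.33976575e-03 1.61676094e+00]
789 [57.0810776  77.15293291 95.04353766]
```

View pics/w2.png

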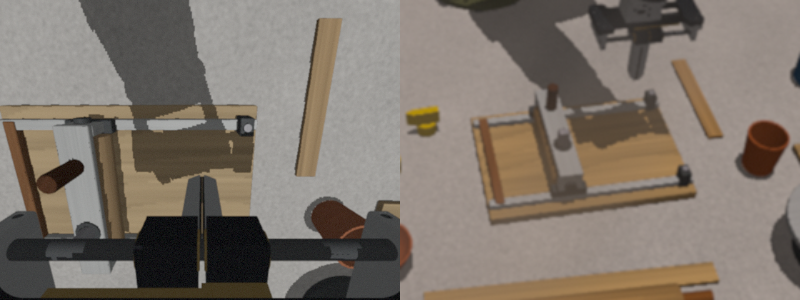

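The carriage hasn't moved. The closed fingers are at w2 (203,180) and the post at (60,175), so the fingers appear too far in +x. I'll measure fingertips and post in the same view.

```bash
python3 - <<'E'
from h import *
s=manip.read_state(); print(s['eef_pos'],s['eef_rot'])
im,d,i=snap('wrist'); P=cloud(i,d); np.savez('w2.npz',im=im,d=d)
for v in range(236,300,6): print(v,[np.round(P[v,u]).astype(int).tolist() for u in (276,284,292)])
m=(abs(P[...,2]-136)<3); k,l,st,c=cv2.connectedComponentsWithStats(m.astype(np.uint8))
for j in range(1,k):
    if st[j,4]>40: print(st[j],P[l==j].mean(0))
im,d,i=snap('top'); P=cloud(i,d); 
m=(P[...,2]>92)&(P[...,2]<140)&(d>0)
k,l,st,c=cv2.connectedComponentsWithStats(m.astype(np.uint8))
for j in range(1,k):
    if st[j,4]>10: print('top',st[j],P[l==j].mean(0))
im,d,i=snap('scene'); P=cloud(i,d)
m=(P[...,2]>85)&(d>0)&(P[...,2]<135)&(abs(P[...,0]-530)<60)&(abs(P[...,1]-140)<150)
k,l,st,c=cv2.connectedComponentsWithStats(m.astype(np.uint8))
for j in range(1,k):
    if st[j,4]>10: q=P[l==j]; print('scene',st[j],q.mean(0),q.min(0),q.max(0))
E
```

```text
[520.96137202 220.40047125 122.84737925] [-3.14152481e+00 -2.60305479e-05 -3.09649564e+00]
236 [[551, 215, 19], [550, 224, 19], [550, 233, 17]]
242 [[558, 216, 18], [558, 224, 17], [557, 233, 18]]
248 [[512, 217, 143], [513, 222, 140], [511, 227, 143]]
254 [[512, 217, 153], [513, 222, 149], [511, 227, 152]]
260 [[512, 217, 161], [513, 222, 157], [511, 226, 161]]
266 [[512, 217, 168], [513, 222, 165], [511, 226, 168]]
272 [[512, 217, 175], [513, 222, 172], [511, 226, 176]]
278 [[438, 218, 317], [513, 222, 179], [511, 226, 183]]
284 [[512, 218, 188], [513, 222, 185], [511, 225, 188]]
290 [[511, 218, 194], [513, 222, 190], [511, 225, 194]]
296 [[511, 218, 199], [513, 222, 197], [511, 225, 199]]
[ 51 244  33  28 685] [527.80147478  77.20063512 136.13048637]
top [ 470   89   61   57 2581] [ 825.38984575 -627.18282334  110.73175931]
top [ 96 103  22  23 298] [854.44085119 529.50174361 110.38075812]
top [ 98 102  34  36 248] [810.09734652 471.05159349 129.41635675]
top [ 61 182   3   7  12] [643.00427782 655.99679105  93.6340151 ]
top [254 188   7   6  36] [618.12307484  77.13812015 115.28380901]
top [255 217   8   8  49] [529.44303907  72.67711479 130.03388064]
top [ 54 246  25  30 144] [425.57062647 622.96815479 101.85151462]
top [ 45 257  16  13  70] [418.39181381 664.00000214 111.09690142]
top [ 65 256   8   3  22] [432.08442537 614.91689412 114.71576527]
top [ 62 265   9   5  22] [404.48496154 619.00701877 116.19487092]
top [265 384  42  14 265] [ 70.2972831    0.49997832 112.92176731]
scene [295 178  23  34 275] [539.25437776  72.35892133  98.81785313] [484.34166122  53.48941295  85.00000575] [587.78294929  96.10898406 134.98319788]
```

```bash
python3 - <<'E'
from h import *
im,d,i=snap('scene'); P=cloud(i,d)
m=(P[...,2]>90)&(d>0)&(P[...,2]<260)&(abs(P[...,0]-520)<25)&(abs(P[...,1]-220)<40)
k,l,st,c=cv2.connectedComponentsWithStats(m.astype(np.uint8))
for j in range(1,k):
    if st[j,4]>10: q=P[l==j]; print('scene',st[j],q.mean(0),q.min(0),q.max(0))
im,d,i=snap('top'); P=cloud(i,d)
q=P[(abs(P[...,1]-220)<120)&(abs(P[...,0]-520)<60)&(P[...,2]>120)]; print(len(q),q[:,2].min(),q[:,2].max())
E
```

```text
scene [359 138  25   7  75] [536.42341025 214.90236223 252.8565423 ] [514.7513673  196.28545747 232.07594482] [544.75478452 245.37923507 259.75572409]
scene [359 148  16  28 299] [528.8561589  217.84059481 180.73424722] [511.85427881 198.12577521 139.04026774] [538.23034309 234.16755119 233.29417753]
3322 239.4051418113943 488.17884892236896
```

Two cameras agree that the fingertips are at z≈140, not 98, so real tool height is reported height + 42 mm. I grasped above the post. I'll go back over it and descend about 42 mm further, with a partial check.

Call:
step_arm --series '[0,0,20,0,0,1,-24,0,0,0,1,-24,0,0,0,1,-24,0,0,0,1,-24,0,0,0,1,-24,0,0,0,2,-24,0,0,0,0,0,0,0,0,0,0,-15,0,0,0,0,-15,0,0,0,0,-10,0,0,0,0,-10,0,0,0,0,0,0,0]'

```text
clock: 6.8
eef_pos: [527.6, 76.7, 92.0]
eef_rot: [-3.142, -0.001, -3.096]
wrist_force: [-0.0, 0.7, -0.4]
finger_gap: 93.8
finger_force: 0.0
```

```bash
python3 - <<'E'
from h import *
s=manip.read_state(); print(s['eef_pos'],s['wrist_force'])
im,d,i=snap('wrist'); P=cloud(i,d); cv2.imwrite('pics/w3.png',im)
f=(d>0)&(abs(P[...,0]-527)<18)&(P[...,2]>95)&(abs(P[...,1]-77)<75)&(P[...,2]<200)
for lo,hi in ((10,30),(30,75),(-12,12),(-75,-30)):
    q=P[f&(P[...,1]-77>lo)&(P[...,1]-77<hi)]; print(lo,len(q),q.min(0) if len(q) else '',q.max(0) if len(q) else '')
E
```

```text
[527.55200079  76.74106509  92.03620415] [-0.01751078  0.65097945 -0.41920114]
10 0  
30 3892 [514.47726086 123.7318054  105.86043956] [536.46022738 136.59261732 199.99386841]
-12 1578 [518.32617176  65.74973756  95.11313465] [538.19576463  85.63082437 138.04038606]
-75 3891 [519.31218841  17.59380847 106.29802118] [540.3135614   31.3468188  199.96887335]
```

Call:
step_arm --series '[0,0,-8,0,0,0,0,0,0,1,0,0,0,0,1,0,0,0,0,1,0,0,0,0,1,0,0,0,0,1,0,0,0,0,1,0,0,0,0,1,0,0,0,0,1,0,0,0,0,1,0,0,0,0,1]'

```text
clock: 8.22
eef_pos: [527.9, 76.5, 84.8]
eef_rot: [-3.141, 0.0, -3.096]
wrist_force: [-0.0, -3.7, -0.2]
finger_gap: 19.5
finger_force: 20.0
```

Gripped. I'll slide it left about 140 mm first, then ease onto the stops.

Call:
step_arm --series '[-0.5,10,0,0,1,-0.9,20,0,0,1,-0.9,20,0,0,1,-0.9,20,0,0,1,-0.9,20,0,0,1,-0.9,20,0,0,1,-0.7,15,0,0,1,-0.5,10,0,0,1,-0.2,5,0,0,1,0,0,0,0,1]'

```text
clock: 9.48
eef_pos: [521.5, 217.4, 84.9]
eef_rot: [3.14, 0.0, -3.096]
wrist_force: [0.8, 3.5, -1.3]
finger_gap: 19.5
finger_force: 20.0
```

Call:
step_arm --series '[-0.1,3,0,0,1,-0.1,3,0,0,1,-0.1,3,0,0,1,-0.1,3,0,0,1]'

```text
clock: 9.98
eef_pos: [521.0, 228.7, 84.8]
eef_rot: [-3.141, -0.0, -3.096]
wrist_force: [-2.0, -4.1, 3.5]
finger_gap: 19.5
finger_force: 20.0
```

Call:
step_arm --series '[-0.1,2,0,0,1,-0.1,2,0,0,1,-0.1,2,0,0,1]'

```text
clock: 10.35
eef_pos: [520.7, 234.8, 84.9]
eef_rot: [3.142, -0.0, -3.096]
wrist_force: [-2.6, -3.7, 2.0]
finger_gap: 19.7
finger_force: 20.0
```

Call:
step_arm --series '[-0.1,2,0,0,1,-0.1,2,0,0,1,-0.1,2,0,0,1]'

```text
clock: 10.72
eef_pos: [520.6, 238.1, 84.8]
eef_rot: [-3.137, -0.001, -3.096]
wrist_force: [-3.0, -32.1, 9.0]
finger_gap: 19.8
finger_force: 20.0
```

The stop is reached at about 32 N. I'll back off the push slightly, open and lift.

Call:
step_arm --series '[0,-2,0,0,1,0,0,0,0,0.5,0,0,0,0,0.5,0,0,0,0,0.5,0,0,40,0,0.3,0,0,40,0,0,0,0,40,0,0,0,0,0,0,0]'

```text
clock: 11.72
eef_pos: [521.5, 239.3, 207.9]
eef_rot: [3.14, 0.005, -3.096]
wrist_force: [0.1, 0.0, -1.2]
finger_gap: 83.6
finger_force: 0.0
```

```bash
python3 - <<'E'
from h import *
s=manip.read_state(); print(s['eef_pos'],s['wrist_force'])
im,d,i=snap('wrist'); P=cloud(i,d); np.savez('w4.npz',im=im,d=d); cv2.imwrite('pics/w4.png',im)
for z0,n in ((136,'post'),(118,'shaft')):
    m=(abs(P[...,2]-z0)<4)&(d>0); k,l,st,c=cv2.connectedComponentsWithStats(m.astype(np.uint8))
    for j in range(1,k):
        if st[j,4]>60: q=P[l==j]; print(n,st[j],q.mean(0),(q.min(0)+q.max(0))/2)
q=P[(abs(P[...,2]-86)<3)&(d>0)]; print(cv2.minAreaRect(q[:,:2].astype(np.float32)))
E
```

```text
[521.51139784 239.28888395 207.90656253] [ 0.07988058  0.02241899 -1.18232922]
post [271 207  21  21 331] [520.20160448 238.62445126 136.03568679] [520.73490222 238.64760625 135.28422739]
shaft [273 282  18  14 206] [608.1464144  242.74916016 117.60530239] [607.89989786 243.14892001 116.8814436 ]
((645.4396362304688, 356.21148681640625), (393.34130859375, 232.56260681152344), 65.88021850585938)
```

View pics/w4.png

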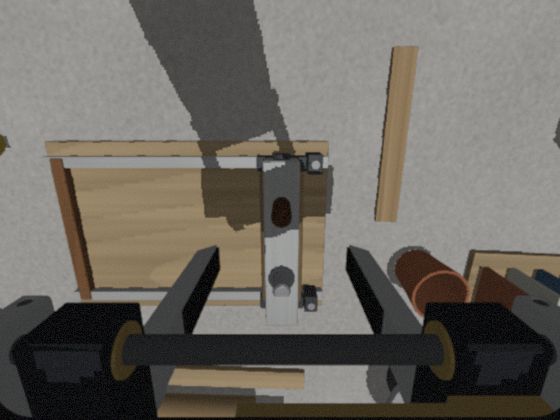

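The carriage is at its stops: the stop blocks at (314,163) and (310,297) touch it. The post is at (282,213) and the shaft at (281,285). Now for the shaft's flat orientation.

```bash
python3 - <<'E'
from h import *
z=np.load('w4.npz'); d=z['d']; i=manip.camera_info('wrist'); P=cloud(i,d)
for v in range(268,304): print(v,' '.join('%3d'%(P[v,u,2]) for u in range(266,298)))
cv2.imwrite('pics/s4.png',cv2.resize(z['im'][260:310,256:306],(500,500),interpolation=cv2.INTER_NEAREST))
E
```

```text
268  82  83  83  83  84  84  83  83  84  85  86  87  85  84  85  85  85  86  86  85  86  85  85  83  83  83  84  83 399  84  84  83
269  84  82  83  84  83  84  82  84  86  86  86  84  86  86  85  86  85  85  86  85  87  86  86  85  84  83 399  84  83  83  83  84
270  84  83  83  84  83  85  86  86  85  84  86  85  86  85  85  85  86  85  86  86  85  85  86  85  85  84  83  83  82  82  84  83
271  83  83  83  83  84  86  85  86  85  85  84  86  85  85  86  85  86  85  86  86  85  86  84  84  86  85  85  83  83  83  83  82
272  83  84  83  84  85  86  84  85  86  84  84  87  86  88  88  88  89  88  88  86  85  85  84  85  85  85  85  83  83  84  82  83
273  84  82  84  84  85  85  85  86  84  86  86  89  88  91  91  91  91  90  91  88  86  85  84  85  85  83  85  85  83  85  83  83
274  83  84  83  84  86  86  87  85  85  86  90  92  90  92  93  93  93  93  92  91  90  88  85  85  86  85  86  84  83  84  81  82
275  83  84  83  85  86  85  85  86  87  89  92  93  93  94  95  96  96  94  93  93  92  89  89  85  86  85  86  87  85  83  83  82
276  84  82  84  86  86  84  85  84  89  91 
[... 2951 characters left out ...]
  83  83  84  83  84  85  81  83  83  82
299  82  83  83  83  83  83  84  83  83  83  82  83  83  83  84  83  83  83  83  83  83  84  83  83  83  84  84  84  84  83  84  82
300  84  83  82  82  82  83  83 399  83  83  83  83  83  84  82  83  83  82  83  82  83  84  83  83  84  83  83  83  83  83  83  83
301  82  83  82  83  82  83  83  82  84  83  83  83  84  83  83  83  83  83  83  83  84  84  82  83  84  83  83  84  83  83  83  82
302  82  82  83  83  83  83  82  83  84  83  83  82  82  82  83  83  83  82  83  83  83  83  83  83  83  84  82  84  83  83  83  82
303  84  83  84  83  82  83  84  84  83  83  83  83  85  83  82  84  83  84  83  82  84  84  82  83  83  83  84  83  83  83  82  83
```

View pics/s4.png

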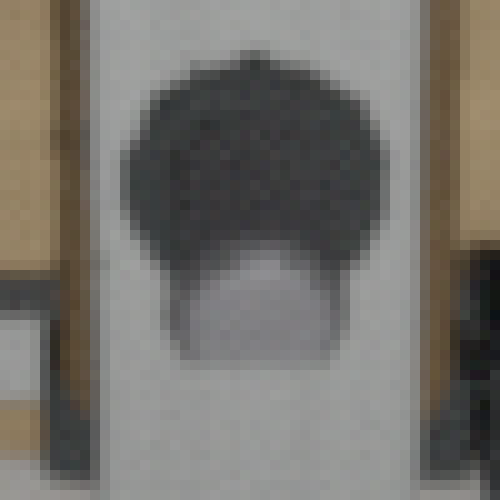

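The shaft's flat edge is the straight lower edge in the crop, level with the carriage, so it faces away from the robot at carriage yaw (≈0.045). Next, go over the knob.

```bash
python3 - <<'E'
from h import *
i=manip.camera_info('wrist')
a=onz(i,281.6,295.7,117.5); print('flat mid',a,'axis',a-6*np.array([np.cos(.045),np.sin(.045),0]))
b=onz(i,281.6,282,117.5-2.5); print(b, onz(i,272.8,291,116),onz(i,290.2,291,116))
E
```

```text
flat mid [613.40352128 243.02656859 117.5       ] axis [607.40959525 242.7566597  117.5       ]
[598.1626503  242.32432267 115.        ] [608.98512839 233.24840035 116.        ] [608.1045144 252.1348173 116.       ]
```

Call:
step_arm --series '[6,-46,0,0.022,0,6,-46,0,0.022,0,6,-46,0,0.022,0,6,-46,0,0.022,0,6,-46,0,0.022,0,6,-46,0,0.022,0,6,-46,0,0.022,0,6,-46,0,0.022,0,6,-46,0,0.022,0,6,-46,0,0.022,0,6,-46,0,0.022,0,6,-46,0,0.022,0,0,0,0,0,0,0,0,0,0,0]'

```text
clock: 13.52
eef_pos: [592.3, -312.6, 203.4]
eef_rot: [3.14, -0.001, -2.832]
wrist_force: [0.2, 0.8, 0.8]
finger_gap: 94.0
finger_force: 0.0
```

```bash
python3 - <<'E'
from h import *
s=manip.read_state(); print(s['eef_pos'],s['eef_rot'],s['joints'][5])
im,d,i=snap('wrist'); P=cloud(i,d); cv2.imwrite('pics/w5.png',im); np.savez('w5.npz',im=im,d=d,P=P)
m=(im.max(2)<70)&(P[...,2]>46)&(P[...,2]<58)&(abs(P[...,0]-597)<60)&(abs(P[...,1]+315)<60)
k,l,st,c=cv2.connectedComponentsWithStats(m.astype(np.uint8))
for j in range(1,k):
    if st[j,4]>40:
        q=P[l==j]; print(st[j],q.mean(0)); r=cv2.minAreaRect(q[:,:2].astype(np.float32)); print(r)
E
```

```text
[ 592.28236796 -312.59405864  203.42051393] [ 3.13987040e+00 -1.20509764e-03 -2.83224053e+00] -2.4205720831375594
[266 180  15  49 594] [ 598.96446461 -321.91809066   52.17910911]
((602.3073120117188, -321.0646057128906), (59.825565338134766, 15.992396354675293), 14.514546394348145)
```

View pics/w5.png

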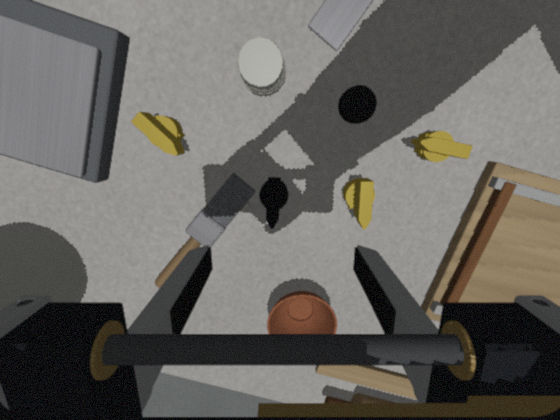

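The knob is at (273,197), nose down in the picture, which is away from the robot. Its bar has yaw 0.253 and its axis is at (596.5, −322.6). The brush's ferrule is close by at (235,190), so I'll pre-close the jaw to about 36 mm before descending.

Call:
step_arm --series '[2,-5,-20,-0.03,0.62,2.2,-5,-20,-0.027,0.62,0,0,-20,0,0.62,0,0,-20,0,0.62,0,0,-20,0,0.62,0,0,-20,0,0.62,0,0,-20,0,0.62,0,0,0,0,0.62]'

```text
clock: 14.58
eef_pos: [596.0, -322.9, 62.8]
eef_rot: [3.139, -0.002, -2.889]
wrist_force: [0.5, -0.7, 0.8]
finger_gap: 35.4
finger_force: 0.0
```

```bash
python3 - <<'E'
from h import *
z=np.load('w5.npz'); P0=z['P']; print('brush z',np.percentile(P0[180:215,222:245,2],[50,90,98]))
s=manip.read_state(); print(s['eef_pos'],s['eef_rot'],s['finger_gap'])
im,d,i=snap('wrist'); P=cloud(i,d); cv2.imwrite('pics/w6.png',im)
c=np.array([np.cos(.253),np.sin(.253)]); n=np.array([-c[1],c[0]])
rel=P[...,:2]-np.array([596.5,-322.6]); a=rel@c; b=rel@n
for nm,lo,hi in (('L',12,40),('R',-40,-12)):
    q=(d>0)&(abs(a)<14)&(b>lo)&(b<hi)&(P[...,2]>60)&(P[...,2]<130); print(nm,q.sum(),P[q][:,2].min(),a[q].min(),b[q].min(),b[q].max())
m=(d>0)&(abs(a)<60)&(abs(b)<14)&(abs(P[...,2]-52)<4); r=cv2.minAreaRect(P[m][:,:2].astype(np.float32)); print(r)
E
```

```text
brush z [17.73666266 18.78412853 19.38899081]
[ 595.97124344 -322.89651888   62.75172817] [ 3.13945129e+00 -2.07983689e-03 -2.88930450e+00] 35.447124305201534
L 1153 77.57608402131333 -10.782003770636843 18.18798097530922 30.709323983863758
R 1161 77.57059834502965 -10.699508314013169 -29.716796662816275 -17.1674699539732
((602.5176391601562, -320.97735595703125), (60.217227935791016, 15.493850708007812), 14.982354164123535)
```

Call:
step_arm --series '[1,0,-15,0,0.62,0,0,-15,0,0.62,0,0,-12,0,0.62,0,0,-8,0,0.62,0,0,0,0,1,0,0,0,0,1,0,0,0,0,1,0,0,0,0,1,0,0,0,0,1]' --squeeze 40

```text
clock: 15.75
eef_pos: [597.9, -323.4, 15.3]
eef_rot: [-3.141, 0.0, -2.889]
wrist_force: [-1.1, 1.1, 3.6]
finger_gap: 15.4
finger_force: 40.0
```

Call:
step_arm --series '[0,0,15,0,1,0,0,40,0,1,0,0,40,0,1,0,0,40,0,1,0,0,30,0,1,0.9,42,0,-0.0173,1,0.9,42,0,-0.0173,1,0.9,42,0,-0.0173,1,0.9,42,0,-0.0173,1,0.9,42,0,-0.0173,1,0.9,42,0,-0.0173,1,0.9,42,0,-0.0173,1,0.9,42,0,-0.0173,1,0.9,42,0,-0.0173,1,0.9,42,0,-0.0173,1,0.9,42,0,-0.0173,1,0.9,42,0,-0.0173,1,0,0,0,0,1,0,0,0,0,1]'

```text
clock: 18.12
eef_pos: [608.5, 180.1, 180.3]
eef_rot: [-3.141, 0.0, -3.097]
wrist_force: [-0.4, -0.2, -1.7]
finger_gap: 15.9
finger_force: 40.0
```

```bash
cat > look.py <<'E'
from h import *
s=manip.read_state(); e=s['eef_pos']; print(e,s['eef_rot'],s['finger_gap'],s['finger_force'])
im,d,i=snap('wrist'); P=cloud(i,d); np.savez('w7.npz',im=im,d=d,P=P)
yaw=s['eef_rot'][2]+np.pi; c=np.array([np.cos(yaw),np.sin(yaw)]); n=np.array([-c[1],c[0]])
rel=P[...,:2]-np.array([609,242.7]); a=rel@c; b=rel@n
m=(d>0)&(abs(a)<25)&(abs(b)<18)&(P[...,2]>114.8)&(P[...,2]<125); v,u=np.nonzero(m); print('shaft top',m.sum(),u.min(),u.max(),v.min(),v.max(),'a',a[m].min(),a[m].max(),'b',b[m].min(),b[m].max(),P[m][:,2].mean())
m=(d>0)&(abs(a)<25)&(abs(b)<18)&(P[...,2]>92)&(P[...,2]<114); print('side',m.sum(),'a',a[m].min(),a[m].max(),'b',np.percentile(b[m],[1,99]))
m=(d>0)&(abs(P[...,0]-521)<15)&(abs(P[...,1]-238.6)<18)&(abs(P[...,2]-136)<3); print('post',P[m].mean(0))
# knob
rel=P[...,:2]-e[:2]; a=rel@c; b=rel@n; z=P[...,2]
for lo in range(int(e[2])-20,int(e[2])+40,4):
    m=(d>0)&(abs(a)<60)&(abs(b)<26)&(z>lo)&(z<lo+4)
    if m.sum(): print(lo,m.sum(),'a',np.round([a[m].min(),a[m].max()],1),'b',np.round([b[m].min(),b[m].max()],1))
cv2.imwrite('pics/w7.png',im)
E
python3 look.py
```

```text
[608.50725655 180.13085919 180.34843569] [-3.14140488e+00  3.45900510e-04 -3.09660480e+00] 15.946677039800749 39.997302889823914
shaft top 307 339 359 217 233 a -7.668337074200346 8.405269730035211 b -9.912294119484159 8.991741629963947 117.6572265006309
side 157 a -8.279733547815374 6.855990906059044 b [-10.00626518   6.43410404]
post [521.23571634 238.1172732  136.14614897]
164 42 a [-19.3  -9.3] b [-15.3  16.7]
168 58 a [-19.2  -9. ] b [-15.1  17.4]
172 32 a [-16.4  -9.3] b [-15.6  17.1]
176 32 a [-16.3  -9. ] b [-15.8  16.8]
180 13 a [-16.4  -9.2] b [-10.7  17.3]
184 30 a [-17.3  -4.8] b [-16.6  18.1]
188 288 a [-24.8  -4.6] b [-17.2  18.8]
192 48 a [-25.2  -9.2] b [-10.   10.9]
196 93 a [-25.3  -7.7] b [-14.2  16.5]
200 117 a [-25.4  -7.9] b [-17.7  19.8]
204 150 a [-25.4  -7.9] b [-18.8  20.3]
208 162 a [-25.4  -7.7] b [-19.   20.4]
212 203 a [-25.2  35.7] b [-18.9  20.6]
216 2347 a [-25.2  35.1] b [-19.1  20.7]
```

View pics/w7.png

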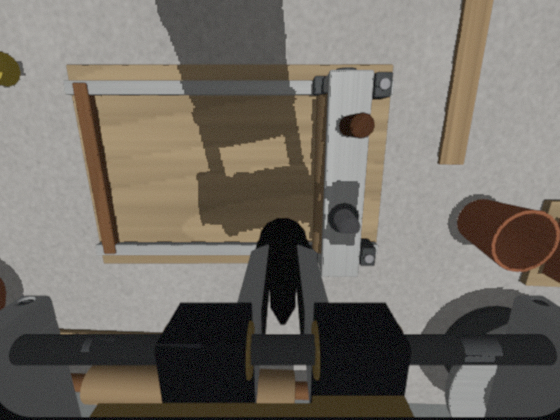

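The shaft top is at (345,217), offset to the right of the held knob at (283,260). Measured in this view, the knob needs (+3.2, +61.4) to sit over the shaft. I'll move over and come down to just above contact.

Call:
step_arm --series '[0.8,15.4,0,0,1,0.8,15.4,0,0,1,0.8,15.4,0,0,1,0.8,15.2,0,0,1,0,0,-15,0,1,0,0,-15,0,1,0,0,-10,0,1,0,0,-5,0,1,0,0,0,0,1]'

```text
clock: 19.3
eef_pos: [611.7, 241.8, 134.7]
eef_rot: [-3.141, -0.0, -3.097]
wrist_force: [-0.0, -1.1, -0.0]
finger_gap: 15.8
finger_force: 40.0
```

Call:
step_arm --series '[0,0,-2,0,1,0,0,-2,0,1,0,0,-2,0,1,0,0,0,0,1]'

```text
clock: 19.8
eef_pos: [611.6, 242.0, 128.7]
eef_rot: [-3.141, -0.0, -3.097]
wrist_force: [0.0, -0.3, -0.4]
finger_gap: 15.6
finger_force: 40.0
```

Call:
step_arm --series '[0,0,-2,0,1,0,0,-2,0,1,0,0,0,0,1]'

```text
clock: 20.18
eef_pos: [611.6, 242.0, 124.6]
eef_rot: [-3.141, -0.0, -3.097]
wrist_force: [-0.3, 0.4, -0.4]
finger_gap: 15.6
finger_force: 40.0
```

Call:
step_arm --series '[0,0,-2,0,1,0,0,-2,0,1,0,0,0,0,1]'

```text
clock: 20.55
eef_pos: [611.6, 242.0, 120.6]
eef_rot: [-3.142, -0.0, -3.097]
wrist_force: [0.9, -0.0, -0.8]
finger_gap: 15.6
finger_force: 40.0
```

Call:
step_arm --series '[0,0,-2,0,1,0,0,-2,0,1,0,0,-2,0,1,0,0,0,0,1]'

```text
clock: 21.05
eef_pos: [611.6, 242.0, 114.6]
eef_rot: [-3.142, -0.0, -3.097]
wrist_force: [-0.0, -0.6, -0.9]
finger_gap: 15.5
finger_force: 40.0
```

Call:
step_arm --series '[0,0,-2,0,1,0,0,0,0,1]'

```text
clock: 21.3
eef_pos: [611.8, 242.1, 113.1]
eef_rot: [3.141, 0.0, -3.097]
wrist_force: [-0.2, -0.2, 1.9]
finger_gap: 15.8
finger_force: 40.0
```

Call:
step_arm --series '[0,0,-2,0,1,0,0,0,0,1]'

```text
clock: 21.55
eef_pos: [611.8, 242.1, 111.1]
eef_rot: [3.141, 0.001, -3.097]
wrist_force: [-0.4, -0.6, 4.3]
finger_gap: 15.7
finger_force: 40.0
```

Home: spring force starts at about 112. Press down.

Call:
step_arm --series '[0,0,-2,0,1,0,0,-2,0,1,0,0,-2,0,1,0,0,0,0,1]'

```text
clock: 22.05
eef_pos: [611.9, 242.2, 105.5]
eef_rot: [3.141, 0.001, -3.097]
wrist_force: [-3.2, -0.8, 8.9]
finger_gap: 15.7
finger_force: 40.0
```

Call:
step_arm --series '[0,0,-1,0,1,0,0,-1,0,1,0,0,0,0,1]'

```text
clock: 22.42
eef_pos: [612.1, 242.2, 105.1]
eef_rot: [3.141, 0.002, -3.097]
wrist_force: [-7.7, -2.2, 20.3]
finger_gap: 15.7
finger_force: 40.0
```

The force rose to 20 N, well above the spring's 11 N, with the height stalled about 8 mm below first contact. I'll verify with the cameras before handing in.

```bash
python3 - <<'E'
from h import *
s=manip.read_state(); e=s['eef_pos']; print(e,s['wrist_force'],s['finger_gap'],s['clock'])
im,d,i=snap('wrist'); P=cloud(i,d); z=P[...,2]; cv2.imwrite('pics/w8.png',im)
m=(d>0)&(abs(P[...,0]-521)<18)&(abs(P[...,1]-238.6)<20)&(abs(z-136)<3); print('post',P[m].mean(0),m.sum())
r=P[...,:2]-e[:2]
m=(d>0)&(abs(r[...,0]-5)<34)&(abs(r[...,1])<7)&(z>125)&(z<150); print('knob top z',np.percentile(z[m],[10,50,90]),m.sum(),'x',r[m][:,0].min(),r[m][:,0].max())
m=(d>0)&(r[...,0]<-12)&(r[...,0]>-22)&(abs(r[...,1])<10)&(z>86)&(z<125); print('hub side z',np.percentile(z[m],[0,2,50]) if m.any() else None)
E
```

```text
[612.06442869 242.16142684 105.05369652] [-7.73688452 -2.24881338 20.25421415] 15.728213624880201 22.425
post [521.24144316 238.68624792 136.26907603] 1144
knob top z [140.65976977 142.05902098 142.88224906] 2183 x -25.887780773484224 34.96560256218231
hub side z [86.00450191 86.03503096 87.13757481]
```

View pics/w8.png

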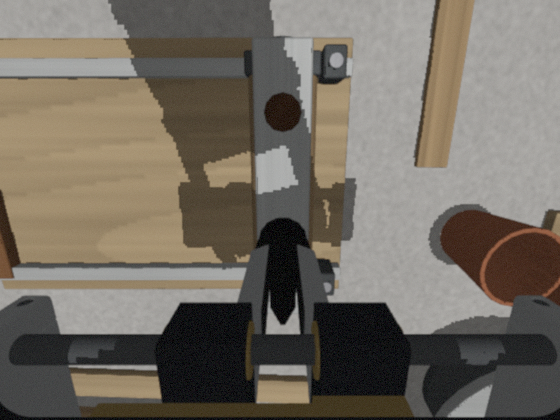

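The knob top is at z≈142, which is exactly the height for fully home and plunger fully down. The post is at y=238.7, as it was at the stops. A small +y nudge will confirm the stop contact.

Call:
step_arm --series '[0,0.5,0,0,1,0,0.5,-0.2,0,1,0,0.5,0,0,1,0,0,0,0,1]'

```text
clock: 22.98
eef_pos: [612.1, 242.4, 105.0]
eef_rot: [-3.14, 0.001, -3.097]
wrist_force: [-8.3, -9.8, 22.4]
finger_gap: 15.9
finger_force: 40.0
```

The nudge moved it only 0.2 mm at 9.8 N, above the 4 N sliding friction, so the carriage is against its stops.

```bash
python3 -c "
from cell import manip
print(manip.sign_off())"
```

```text
the job is handed in; nothing more can be done
None
```

I handed the job in at about 23 s with the carriage hard against its left stops and the knob fully home on the D-shaft, held pressed down at about 22 N with the plunger fully down; my first grasp of the post closed above it because the fingertips sat about 40 mm higher than the reported pose, but nothing moved and the second grasp worked.

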